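Pack the stopper lids plug up, plug down, plug up

TASK

Finish packing the blue tray with red-clay stopper lids, alternately plug up and plug down so that three fit in one row. Stand the loose red-clay lid that has its plug up flat on the tray floor at the free end, then set the red-clay lid that has its plug down between the two, standing upright on its plug on the tray floor with its disc above theirs. The white glazed lids do not belong in this tray.

Things in the scene. Friction and masses are not known exactly. Their poses are not given: they have to be found in the camera images.
- tray: blue shallow rectangular tray, fixed to the table, outside 94 mm (its x) by 194 mm (its y), inside 82 by 182 mm; floor 6 mm thick, rim 10 mm high above the floor (top 16 mm above the table). Origin: centre of its underside, on the table; z up; the row of lids runs along its y axis. One lid is already inside at its +y end; the -y end is free
- lid_in_tray: red-clay stopper lid (hat shape) already loose in the tray at its +y end, plug up: a solid disc 62 mm across and 10 mm thick lying flat, with a solid round plug 30 mm across and 32 mm long standing on it, 42 mm high in all, about 110 g. Origin: centre of its underside (the disc's flat face); z up
- lid_plug_up: red-clay stopper lid of the same size, loose on the table, plug up: disc 62 mm across from 0 to 10 mm, plug 30 mm across from 10 to 42 mm above its origin. 90 to 145 g. Origin: centre of its underside (the disc's flat face); z up. It can be pinched by the plug from above
- lid_plug_down: red-clay stopper lid of the same size, loose, standing plug down: plug 30 mm across from 0 to 32 mm, disc 62 mm across from 32 to 42 mm above its origin (centre of the plug's end face, its underside); z up. 90 to 145 g. Pinch it across the disc's edge. Between the others it needs 46 mm or more from its centre to each of theirs, and the fingers have room only closing across the row (tray's x)
Things that resemble listed ones, but are neither listed nor needed, are in the scene too. Leave any green look-alike of the lid_plug_up alone. What is shaped like the lid_plug_down but turquoise is not meant.

How it is judged (in metres and radians):
At the end, for the whole second after the job is handed in: All three red-clay lids rest in the tray, undersides on its floor (4 mm), upright (7 deg), at rest: the plug-up lids at its ends (centres 30+ mm from the middle along y, within 15 mm across; the first one still at +y), the plug-down lid between (30 mm of the middle) (angle between each of lid_in_tray, lid_plug_up, lid_plug_down's own z axis and vertical below 0.12 rad and z of lid_in_tray in the frame of tray between 0.002 and 0.01 m and z of lid_plug_up in the frame of tray between 0.002 and 0.01 m and z of lid_plug_down in the frame of tray between 0.002 and 0.01 m and y of lid_in_tray in the frame of tray between 0.03 and 0.065 m and y of lid_plug_up in the frame of tray between -0.065 and -0.03 m and y of lid_plug_down in the frame of tray between -0.03 and 0.03 m and x of lid_in_tray in the frame of tray between -0.015 and 0.015 m and x of lid_plug_up in the frame of tray between -0.015 and 0.015 m and x of lid_plug_down in the frame of tray between -0.03 and 0.03 m and linear speed of each of lid_in_tray, lid_plug_up, lid_plug_down below 0.02 m/s); the robot touches nothing.
It also fails if it takes over 54 s, if anything falls off the work surface, if the arm or the gripper's body presses on something with over 40 N, if the wrist force passes 120 N, or if a joint passes its speed limit or range.

ROBOT

A 7-joint arm with a two-finger parallel gripper is mounted at the origin on the work surface. World frame = base frame: x ahead of the robot, y to its left, z up, the work surface at z = 0. Lengths are in m, angles in degrees, forces in N, time in s.
With the tool pointing down it reaches from about 0.425 to 0.875 m from the base axis. Payload 9.9 kg.
Tool frame: the origin (TCP) lies midway between the tips of the shut fingers; the grasp point (between the pads) lies 19 mm behind it (ctrl.tcp_to_grasp is the distance from the TCP to the grasp point, in m); z points along the fingers, y is the direction in which the jaws open and shut (so a half turn about z gives the same grasp; the last joint's range is limited). The gripper opens to 85 mm and grips with 20 to 120 N. Pads are 22 mm wide; open, the fingers measure 114 mm over their backs; the gripper's body (76 mm by 85 mm) begins 54 mm behind the grasp point. The pads swing forward as they close: fully open they stand 13 mm farther back than shut.
Start: joints at [-72.811, 32.985, 1.427, 82.34, -0.859, 64.687, -3.237], TCP at [0.253, 0.626, 0.231] pointing down, gripper open.
Joint ranges: [-157.87, 157.87], [-19.46, 123.44], [-87.15, 90], [11.01, 140.99], [-62.26, 242.26], [9.8, 113.94], [-161.44, 161.44]. Speed limits (degrees/s): [127.2, 127.2, 172.46, 172.46, 180, 180, 180].

INTERFACE

Orientations are given as a 3x3 rotation matrix whose columns are the frame's x, y, z axes.
In Python, from cell import monitor, vision, ctrl gives the robot as it stands.
- The arm moves only by the shell command python3 -m inch 'ROWS' [FORCE]. ROWS is JSON, a list of rows, each an object with "claw": the closure, from -1 (fully open) to 1 (shut); "linear": the shift along the world's x, y, z in m, a list of three; "turn": the turn about the world's z in degrees. A call has 1 to 8 rows; each row is the pose to reach, as a shift and turn from the pose measured when the call began; what a row does not reach only later rows make up. A row lasts 1/10 s, in which the tool goes at most 50 mm and 8.59 degrees, less where a joint would pass 70% of its speed; a pose out of reach is approached as far as the arm can. A call with a gripper value outside its range is refused whole. The fingers move at their own pace and stop on an object; FORCE is the grip in N (left out, the last holds). Time passes only in rows, so rows that repeat a pose let the fingers close. It gives the time, the measured TCP pose, the force and the opening at its end, in the units of the state.
- monitor.get_state(): the state, without advancing time (a new reading comes with each control period).
- vision.capture(name): name is "scene" or "top" or "wrist"; returns the picture (400x640x3 uint8, red, green, blue); there is no depth.
- vision.calibration(name): a dict with "K" (3x3 intrinsics, pixels), "position" and "attitude" of the camera in the world; the wrist camera has in their place "mount" (4x4, takes a point from camera to tool coordinates, whose origin is the TCP and whose axes are the flange's). Camera axes: x right, y down, z forward; pixel columns grow to the right and rows downward; lengths in m; the calibration is good to about 2 mm. A picture is of the moment at which its call begins: read the wrist's pose just before it. calibration takes no time and is no camera call.
- ctrl.close_job(): hands the job in, once; it reports no verdict.
The state is a dict: "clock": time; "qpos": joint angles; "qd": joint speeds; "tau": joint torques, N m; "eef_pos": TCP position; "tcp_rot": TCP orientation; "contact_force": force on the tool from outside, world axes, zero at the start; "wrist_torque": the same for the moment, N m; "finger_gap": opening from 0.0 (shut) to 1.0 (fully open).
Only numpy, scipy, OpenCV 4.12 (cv2) and the standard library are available. Lean on these libraries where they do the work, as an engineer would, in place of code of your own. Each camera call takes 0.05 s, during which the arm holds its last target.

## Working session

There is one attempt and no reset: what is moved stays moved. The work goes in short steps, Python scripts to look and compute and a shell command to move; the robot and the scene stay as the last step left them, time stands still between calls to the robot, and variables do not carry over. Pictures are saved under pics/ and viewed, and the job is handed in when it is done.

```bash
ls; mkdir -p pics
python3 - <<'E'
from cell import monitor, vision, ctrl
import cv2, numpy as np
s=monitor.get_state(); print(s['clock'],s['eef_pos'],s['tcp_rot'],s['finger_gap'],ctrl.tcp_to_grasp)
for n in("scene","top"):
    im=vision.capture(n); cv2.imwrite(f'pics/{n}0.png',im[:,:,::-1])
    c=vision.calibration(n); print(n,{k:np.round(v,4).tolist() for k,v in c.items()})
E
```

```text
pics
0.0 [0.25258691 0.62546968 0.2304314 ] [[-9.27256065e-01  3.74427450e-01 -5.24151336e-04]
 [ 3.74427799e-01  9.27254690e-01 -1.60071050e-03]
 [-1.13328164e-04 -1.68052535e-03 -9.99998581e-01]] 0.9995550119158322 0.0187
scene {'K': [[494.909, 0.0, 319.3412], [0.0, 494.909, 204.5744], [0.0, 0.0, 1.0]], 'position': [1.3321, -0.5125, 0.6397], 'attitude': [[0.5457, 0.4548, -0.7038], [0.8377, -0.2759, 0.4713], [0.0202, -0.8468, -0.5315]]}
top {'K': [[395.9094, 0.0, 315.4014], [0.0, 395.9094, 199.6946], [0.0, 0.0, 1.0]], 'position': [0.4386, 0.0359, 0.853], 'attitude': [[-0.0078, -0.9936, 0.1127], [-1.0, 0.0081, 0.0025], [-0.0034, -0.1127, -0.9936]]}
```

View pics/scene0.png

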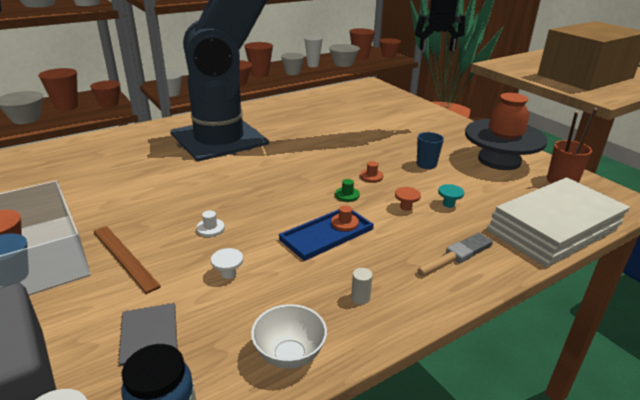

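View pics/top0.png

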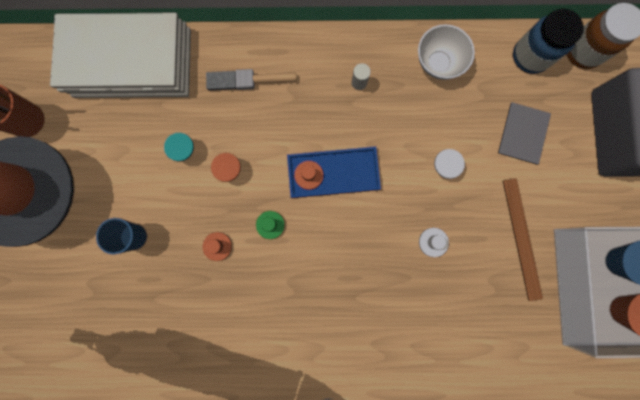

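```bash
cat > h.py <<'E'
import numpy as np, cv2
from cell import monitor, vision, ctrl
def ray(n,uv,z,cal=None):
    c=cal or vision.calibration(n); K=np.array(c['K']);R=np.array(c['attitude']);p=np.array(c['position'])
    d=R@np.linalg.solve(K,np.array([uv[0],uv[1],1.0])); return p+d*(z-p[2])/d[2]
def red(im):
    h=cv2.cvtColor(im,cv2.COLOR_RGB2HSV); return (((h[...,0]<14)|(h[...,0]>174))&(h[...,1]>140)&(h[...,2]>110)).astype(np.uint8)*255
def blue(im):
    h=cv2.cvtColor(im,cv2.COLOR_RGB2HSV); return ((h[...,0]>105)&(h[...,0]<125)&(h[...,1]>150)&(h[...,2]>50)).astype(np.uint8)*255
def wristcal(s):
    c=vision.calibration('wrist'); M=np.array(c['mount']); R=np.array(s['tcp_rot']);p=np.array(s['eef_pos'])
    return dict(K=c['K'],attitude=R@M[:3,:3],position=p+R@M[:3,3])
E
python3 - <<'E'
from h import *
for n in("top","scene"):
    im=cv2.imread(f'pics/{n}0.png')[:,:,::-1].copy()
    m=red(im); k,l,st,ce=cv2.connectedComponentsWithStats(m)
    for i in range(1,k):
        if 100<st[i,4]<3000: print(n,'red',st[i].tolist(),ce[i].round(1), ray(n,ce[i],.005)[:2].round(4),ray(n,ce[i],.042)[:2].round(4))
    m=blue(im); cs,_=cv2.findContours(m,cv2.RETR_EXTERNAL,cv2.CHAIN_APPROX_NONE)
    for c in cs:
        if cv2.contourArea(c)>1500:
            q=cv2.boxPoints(cv2.minAreaRect(c)) if n=='top' else cv2.approxPolyDP(c,8,True)[:,0].astype(float)
            P=np.array([ray(n,u,.016)[:2] for u in q]); print(n,'blue',q.round(1).tolist(),P.round(4).tolist(),P.mean(0).round(4))
    x0,y0,x1,y1=(165,120,395,280) if n=='top' else (270,140,480,265)
    cv2.imwrite(f'pics/{n}0z.png',cv2.resize(im[y0:y1,x0:x1,::-1],None,fx=3.4,fy=3.4,interpolation=cv2.INTER_CUBIC))
E
```

```text
top red [211, 153, 29, 28, 630] [225.4 166.9] [0.6084 0.2336] [0.601 0.225]
top red [296, 162, 26, 26, 459] [307.4 174.5] [0.59  0.055] [0.5834 0.0542]
top red [504, 180, 38, 120, 1446] [522.6 239.9] [ 0.4452 -0.4021] [ 0.4449 -0.383 ]
top red [203, 233, 28, 28, 510] [215.1 246. ] [0.4374 0.2524] [0.4374 0.243 ]
top red [628, 295, 12, 39, 349] [634.5 314.1] [ 0.2897 -0.6244] [ 0.2962 -0.5955]
top blue [[288.1000061035156, 155.8000030517578], [375.0, 147.8000030517578], [378.79998779296875, 188.3000030517578], [291.8999938964844, 196.3000030517578]] [[0.6292, 0.0961], [0.6453, -0.0916], [0.5569, -0.0974], [0.5412, 0.0881]] [ 0.5931 -0.0012]
scene red [241, 74, 110, 21, 196] [293.5  83.9] [-0.3091  0.4508] [-0.2134  0.3946]
scene red [500, 93, 28, 9, 191] [513.5  97.1] [0.2322 1.0944] [0.2963 1.0007]
scene red [448, 103, 22, 15, 200] [459.2 109.3] [0.2173 0.8195] [0.2823 0.7418]
scene red [0, 120, 101, 20, 215] [ 47.5 129.8] [-0.309  -0.4317] [-0.2133 -0.4364]
scene red [363, 161, 20, 20, 155] [374.  171.5] [0.4274 0.2692] [0.4801 0.2237]
scene red [395, 187, 26, 13, 273] [407.5 193. ] [0.5612 0.2707] [0.6062 0.225 ]
scene red [0, 210, 20, 22, 339] [  8.1 219. ] [ 0.1787 -0.5835] [ 0.246  -0.5794]
scene red [334, 215, 24, 14, 154] [348.5 223.3] [0.5934 0.0633] [0.6365 0.0297]
scene red [94, 227, 66, 64, 1067] [127.1 258.9] [ 0.4629 -0.3964] [ 0.5136 -0.4031]
scene blue [[371.0, 224.0], [353.0, 212.0], [358.0, 227.0], [337.0, 231.0], [336.0, 211.0], [280.0, 236.0], [305.0, 259.0]] [[0.6348, 0.0949], [0.5739, 0.0897], [0.6291, 0.0628], [0.6174, 0.0142], [0.5499, 0.0583], [0.5687, -0.101], [0.6641, -0.0968]] [0.6054 0.0174]
```

View pics/top0z.png

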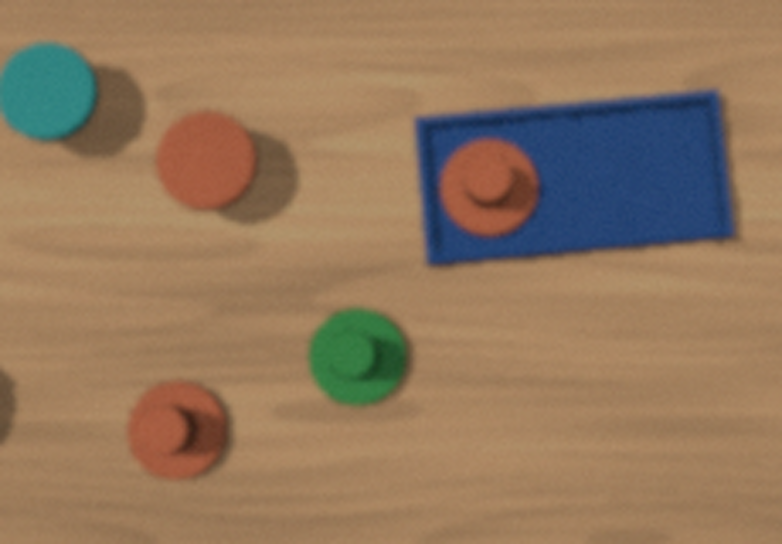

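Run:
```python
from h import *
f=lambda u:((u[0]+.5)/3.4-.5+165,(u[1]+.5)/3.4-.5+120)
for nm,u,z in[('up disc',(179,430),.01),('up plugtop',(168,430),.042),('green disc',(358,357),.01),('down disc',(206,160),.042),('in disc',(489,187),.016),('in plug',(489,182),.048),('turq',(48,91),.042)]:
    print(nm,ray('top',f(u),z)[:2].round(4))
P=np.array([ray('top',f(u),.016)[:2] for u in[(417,119),(718,92),(733,237),(430,264)]])
print(P.round(4).tolist(),P.mean(0).round(4),[np.linalg.norm(P[i]-P[i-1]).round(4) for i in range(4)])
d=(P[0]+P[3]-P[1]-P[2]);print('yaw',np.degrees(np.arctan2(-d[0],d[1])))
d=(P[0]+P[1]-P[2]-P[3]);print('yaw',np.degrees(np.arctan2(d[1],d[0])))
s=monitor.get_state();print(s['clock'],np.degrees(np.arctan2(s['tcp_rot'][1][1],s['tcp_rot'][0][1])))
```

```text
up disc [0.437  0.2465]
up plugtop [0.4372 0.2451]
green disc [0.4816 0.1352]
down disc [0.6013 0.2252]
in disc [0.5877 0.0525]
in plug [0.5851 0.0518]
turq [0.6453 0.3235]
[[0.6318, 0.0979], [0.6476, -0.0933], [0.5546, -0.1004], [0.5391, 0.0897]] [ 0.5933 -0.0016] [np.float64(0.093), np.float64(0.1919), np.float64(0.0933), np.float64(0.1908)]
yaw 4.70027358708354
yaw 4.694909959145156
0.1 68.01029825893023
```

View pics/scene0z.png

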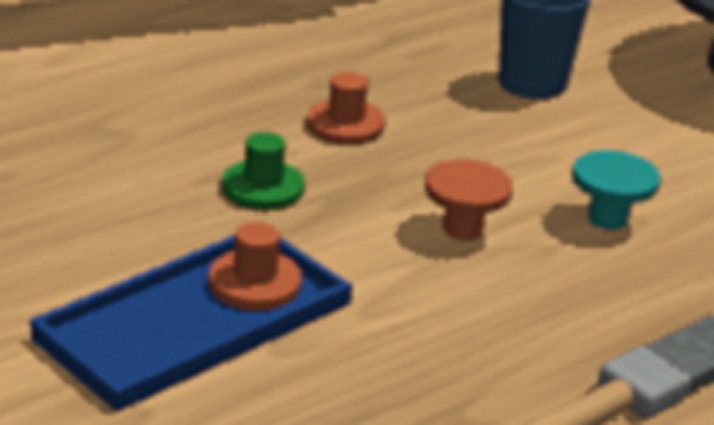

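```bash
python3 -m inch '[{"claw":-1,"linear":[0.02,-0.04,0],"turn":-7},{"claw":-1,"linear":[0.04,-0.08,0],"turn":-15},{"claw":-1,"linear":[0.06,-0.125,0],"turn":-23},{"claw":-1,"linear":[0.08,-0.165,0],"turn":-31},{"claw":-1,"linear":[0.1,-0.205,0],"turn":-39},{"claw":-1,"linear":[0.12,-0.245,0],"turn":-47},{"claw":-1,"linear":[0.14,-0.285,-0.02],"turn":-55},{"claw":-1,"linear":[0.16,-0.33,-0.04],"turn":-63}]' 40
cat > look.py <<'E'
import sys
from h import *
s=monitor.get_state(); im=vision.capture('wrist'); cv2.imwrite(f'pics/{sys.argv[1]}.png',im[:,:,::-1])
import pickle; pickle.dump((s,wristcal(s)),open(f'{sys.argv[1]}.pkl','wb'))
R=np.array(s['tcp_rot']);print(s['clock'],np.round(s['eef_pos'],4),'yaw',np.degrees(np.arctan2(R[1,1],R[0,1])).round(2),'gap',s['finger_gap'],np.round(s['contact_force'],1))
E
python3 look.py w1
```

```text
clock: 0.9
eef_pos: [0.4121, 0.2969, 0.1916]
tcp_rot: [[-0.082, 0.997, -0.0], [0.997, 0.082, 0.001], [0.001, -0.0, -1.0]]
contact_force: [0.5, 1.4, 0.0]
finger_gap: 1.001
0.9 [0.4121 0.2969 0.1916] yaw 4.71 gap 1.0008547671636476 [0.5 1.4 0. ]
```

View pics/w1.png

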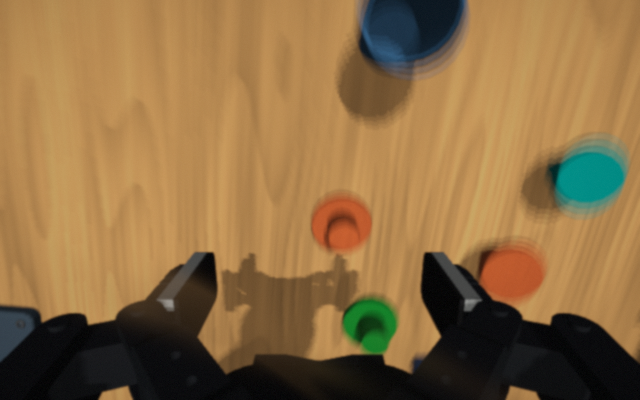

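```bash
python3 -m inch '[{"claw":-0.7,"linear":[0.012,-0.026,-0.04],"turn":0},{"claw":-0.7,"linear":[0.025,-0.051,-0.08],"turn":0},{"claw":-0.7,"linear":[0.025,-0.051,-0.1],"turn":0},{"claw":-0.7,"linear":[0.025,-0.051,-0.1],"turn":0}]' 40
python3 look.py w2
```

```text
clock: 1.35
eef_pos: [0.4376, 0.2346, 0.0864]
tcp_rot: [[-0.063, 0.998, -0.007], [0.998, 0.063, -0.01], [-0.009, -0.007, -1.0]]
contact_force: [-0.2, 0.2, -0.4]
finger_gap: 0.85
1.35 [0.4376 0.2346 0.0864] yaw 3.63 gap 0.8496752525767414 [-0.2  0.2 -0.4]
```

View pics/w2.png

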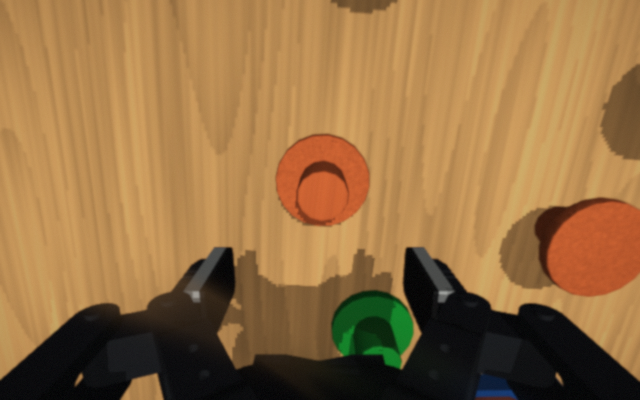

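Run:
```python
from h import *; import pickle
s,c=pickle.load(open('w2.pkl','rb'))
print(c['position'].round(3))
print('plug',ray('',(322,194),.042,c)[:2].round(4),'disc',ray('',(323,180),.01,c)[:2].round(4),'down',ray('',(592,247),.042,c)[:2].round(4),'green',ray('',(372,322),.01,c)[:2].round(4))
s=monitor.get_state();R=np.array(s['tcp_rot']);print(s['clock'],np.round(s['eef_pos'],4),R.round(3),np.round(s['qd'],2))
```

```text
[0.433 0.306 0.227]
plug [0.4368 0.2517] disc [0.4375 0.2518] down [0.5953 0.2301] green [0.4807 0.147 ]
1.4 [0.4382 0.236  0.0881] [[-0.065  0.998 -0.005]
 [ 0.998  0.064 -0.008]
 [-0.008 -0.006 -1.   ]] [-1.69 -2.54  0.45 -2.    0.41  1.4  -0.76]
```

```bash
python3 -m inch '[{"claw":-0.4,"linear":[0,0.012,0.007],"turn":1},{"claw":-0.4,"linear":[0,0.012,0.007],"turn":1},{"claw":-0.4,"linear":[0,0.012,0.007],"turn":1},{"claw":-0.4,"linear":[0,0.012,0.007],"turn":1}]' 40
python3 look.py w3;  python3 - <<'E'
from h import *; import pickle
s,c=pickle.load(open('w3.pkl','rb')); print(np.array(s['tcp_rot']).round(3),np.round(s['qd'],1))
E
```

```text
clock: 1.8
eef_pos: [0.4382, 0.2488, 0.096]
tcp_rot: [[-0.083, 0.997, -0.004], [0.997, 0.083, -0.007], [-0.007, -0.004, -1.0]]
contact_force: [0.4, -0.1, 0.2]
finger_gap: 0.699
1.8 [0.4382 0.2488 0.096 ] yaw 4.77 gap 0.6989403597977836 [ 0.4 -0.1  0.2]
[[-0.083  0.997 -0.004]
 [ 0.997  0.083 -0.007]
 [-0.007 -0.004 -1.   ]] [ 0.6  0.5  0.1  0.5 -0.  -0.2  0.1]
```

View pics/w3.png

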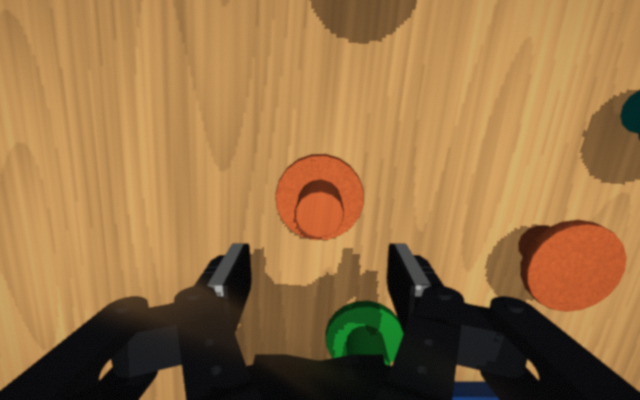

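Run:
```python
from h import *; import pickle
s,c=pickle.load(open('w3.pkl','rb'))
print('plug',ray('',(319,215),.042,c)[:2].round(4),'disc',ray('',(319.5,196),.01,c)[:2].round(4),'down',ray('',(574,266),.042,c)[:2].round(4))
R=np.array(s['tcp_rot']);print(R[:,2]*.019)
```

```text
plug [0.4369 0.2501] disc [0.4369 0.2524] down [0.5978 0.2301]
[-7.09057295e-05 -1.35610640e-04 -1.89993837e-02]
```

```bash
python3 -m inch '[{"claw":-0.4,"linear":[-0.001,0,-0.03],"turn":0},{"claw":-0.4,"linear":[-0.001,0,-0.06],"turn":0},{"claw":-0.4,"linear":[-0.001,0,-0.075],"turn":0},{"claw":-0.4,"linear":[-0.001,0,-0.083],"turn":0},{"claw":-0.4,"linear":[-0.001,0,-0.083],"turn":0},{"claw":0.6,"linear":[-0.001,0,-0.083],"turn":0},{"claw":0.6,"linear":[-0.001,0,-0.083],"turn":0},{"claw":0.6,"linear":[-0.001,0,-0.083],"turn":0}]' 40
python3 -m inch '[{"claw":0.6,"linear":[0,0,0],"turn":0},{"claw":0.6,"linear":[0,0,0],"turn":0},{"claw":0.6,"linear":[0,0,0],"turn":0}]' 40
python3 look.py w4
```

```text
clock: 2.65
eef_pos: [0.4377, 0.2488, 0.0138]
tcp_rot: [[-0.083, 0.997, -0.003], [0.997, 0.083, -0.006], [-0.006, -0.003, -1.0]]
contact_force: [-1.2, -0.3, 5.0]
finger_gap: 0.336
clock: 2.95
eef_pos: [0.4377, 0.2488, 0.0139]
tcp_rot: [[-0.083, 0.997, -0.003], [0.997, 0.083, -0.006], [-0.006, -0.003, -1.0]]
contact_force: [-0.3, -0.5, -1.7]
finger_gap: 0.338
2.95 [0.4377 0.2488 0.0139] yaw 4.74 gap 0.33847698997792425 [-0.3 -0.5 -1.7]
```

View pics/w4.png

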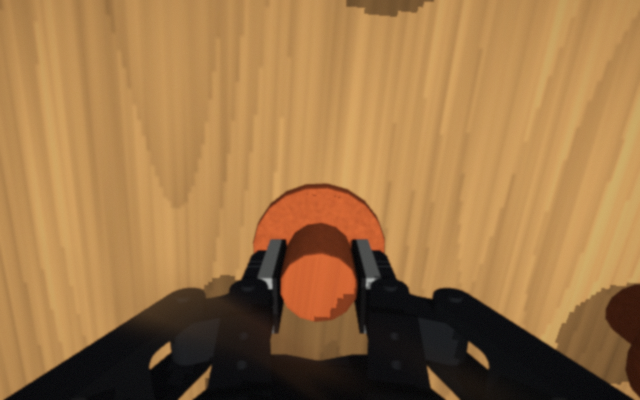

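```bash
python3 - <<'E'
from h import *; import pickle
s,c=pickle.load(open('w4.pkl','rb'))
print('plug',ray('',(319,284),.042,c)[:2].round(4))
E
python3 -m inch '[{"claw":0.6,"linear":[0,0,0.04],"turn":0},{"claw":0.6,"linear":[0,0,0.085],"turn":0},{"claw":0.6,"linear":[0.01,-0.04,0.1],"turn":0},{"claw":0.6,"linear":[0.035,-0.08,0.1],"turn":0},{"claw":0.6,"linear":[0.065,-0.12,0.1],"turn":0},{"claw":0.6,"linear":[0.095,-0.16,0.1],"turn":0},{"claw":0.6,"linear":[0.125,-0.2,0.1],"turn":0},{"claw":0.6,"linear":[0.155,-0.24,0.1],"turn":0}]' 40
python3 -c "
from h import *
cv2.imwrite('pics/top5.png',vision.capture('top')[:,:,::-1])"
```

```text
plug [0.4364 0.2526]
clock: 3.8
eef_pos: [0.5934, 0.0071, 0.1138]
tcp_rot: [[-0.083, 0.997, -0.003], [0.997, 0.083, -0.006], [-0.006, -0.003, -1.0]]
contact_force: [0.5, 1.4, -1.1]
finger_gap: 0.338
```

View pics/top5.png

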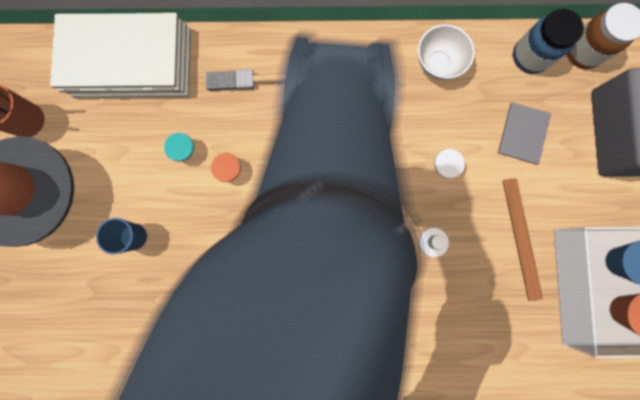

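```bash
python3 -m inch '[{"claw":0.6,"linear":[0.004,-0.035,0],"turn":0},{"claw":0.6,"linear":[0.004,-0.063,0],"turn":0},{"claw":0.6,"linear":[0.004,-0.063,0],"turn":0},{"claw":0.6,"linear":[0.004,-0.063,0],"turn":0},{"claw":0.6,"linear":[0.004,-0.063,0],"turn":0}]' 40
python3 look.py w6
```

```text
clock: 4.35
eef_pos: [0.602, -0.0642, 0.1143]
tcp_rot: [[-0.076, 0.997, 0.002], [0.997, 0.076, -0.012], [-0.012, 0.001, -1.0]]
contact_force: [0.8, 1.5, -1.7]
finger_gap: 0.339
4.35 [ 0.602  -0.0642  0.1143] yaw 4.35 gap 0.3387307883658309 [ 0.8  1.5 -1.7]
```

View pics/w6.png

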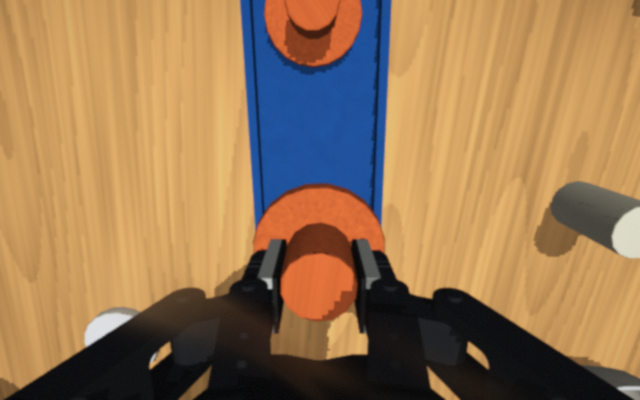

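Run:
```python
from h import *; import pickle
s,c=pickle.load(open('w6.pkl','rb'))
print('held plug',ray('',(319,284),.142,c)[:2].round(4), 'tcp',np.round(s['eef_pos'],4))
for n,u in dict(L0=(243.5,10),L1=(254,190),R0=(391,10),R1=(384,190),diskedge=(315,67)).items(): print(n,ray('',u,.016,c)[:2].round(4))
t=np.radians(4.7);ex=np.array([np.cos(t),np.sin(t)]);ey=np.array([-ex[1],ex[0]]);o=np.array([.5933,-.0016])
for u in [ray('',(319,284),.142,c)[:2],ray('',(315,67),.016,c)[:2],*[ray('',u,.016,c)[:2] for u in((254,190),(384,190),(243.5,10),(391,10))]]: print(((u-o)@ex).round(4),((u-o)@ey).round(4))
```

```text
held plug [ 0.6006 -0.0604] tcp [ 0.602  -0.0642  0.1143]
L0 [0.5452 0.0518]
L1 [ 0.5544 -0.0638]
R0 [0.6365 0.0589]
R1 [ 0.6473 -0.0567]
diskedge [0.5919 0.0221]
0.0025 -0.0592
0.0005 0.0238
-0.0439 -0.0588
0.0493 -0.0594
-0.0435 0.0572
0.048 0.0567
```

```bash
python3 -m inch '[{"claw":0.6,"linear":[0,0.005,-0.02],"turn":0},{"claw":0.6,"linear":[0,0.005,-0.04],"turn":0},{"claw":0.6,"linear":[0,0.005,-0.06],"turn":0},{"claw":0.6,"linear":[0,0.005,-0.075],"turn":0},{"claw":0.6,"linear":[0,0.005,-0.085],"turn":0},{"claw":0.6,"linear":[0,0.005,-0.088],"turn":0},{"claw":0.6,"linear":[0,0.005,-0.088],"turn":0}]' 40
python3 look.py w7
```

```text
clock: 5.1
eef_pos: [0.6021, -0.0585, 0.0263]
tcp_rot: [[-0.077, 0.997, 0.002], [0.997, 0.077, -0.012], [-0.012, 0.001, -1.0]]
contact_force: [0.4, 0.7, -0.7]
finger_gap: 0.341
5.1 [ 0.6021 -0.0585  0.0263] yaw 4.42 gap 0.34102058132963353 [ 0.4  0.7 -0.7]
```

View pics/w7.png

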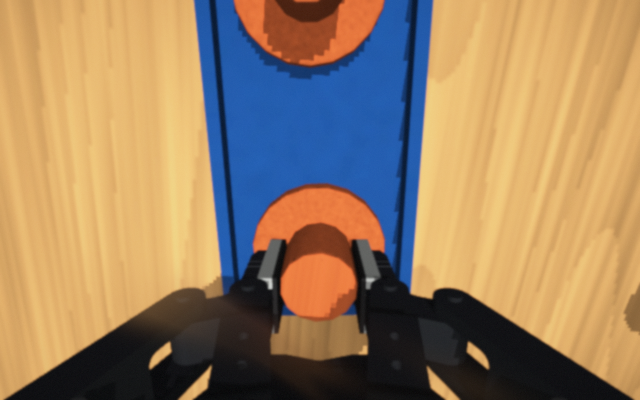

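Run:
```python
from h import *; import pickle
s,c=pickle.load(open('w7.pkl','rb'))
t=np.radians(4.7);ex=np.array([np.cos(t),np.sin(t)]);ey=np.array([-ex[1],ex[0]]);o=np.array([.5933,-.0016])
for n,u,z in(('in edge',(310,67),.016),('held edge',(319,184),.022),('held plug',(319,284),.054),('L',(220,240),.016),('R',(413,240),.016)):
  p=ray('',u,z,c)[:2]-o; print(n,(p@ex).round(4),(p@ey).round(4))
```

```text
in edge -0.0003 0.0239
held edge 0.0032 -0.024
held plug 0.003 -0.0536
L -0.0437 -0.0528
R 0.0476 -0.0532
```

```bash
python3 -m inch '[{"claw":0.6,"linear":[0,0,-0.004],"turn":0},{"claw":0.6,"linear":[0,0,-0.006],"turn":0},{"claw":0.6,"linear":[0,0,-0.006],"turn":0},{"claw":0.6,"linear":[0,0,-0.006],"turn":0}]' 40
python3 -m inch '[{"claw":0.1,"linear":[0,0,0],"turn":0},{"claw":-0.2,"linear":[0,0,0],"turn":0},{"claw":-0.4,"linear":[0,0,0],"turn":0},{"claw":-0.4,"linear":[0,0,0.01],"turn":0},{"claw":-0.4,"linear":[0,0,0.045],"turn":0},{"claw":-0.4,"linear":[0,0,0.09],"turn":0},{"claw":-0.4,"linear":[0,0,0.11],"turn":0}]' 40
python3 look.py w8
```

```text
clock: 5.55
eef_pos: [0.6025, -0.0588, 0.0209]
tcp_rot: [[-0.077, 0.997, 0.003], [0.997, 0.077, -0.012], [-0.012, 0.002, -1.0]]
contact_force: [1.1, -0.5, -1.2]
finger_gap: 0.335
clock: 6.25
eef_pos: [0.6039, -0.0594, 0.1352]
tcp_rot: [[-0.076, 0.997, 0.007], [0.997, 0.076, -0.012], [-0.013, 0.007, -1.0]]
contact_force: [-0.1, -0.8, -0.4]
finger_gap: 0.699
6.25 [ 0.6039 -0.0594  0.1352] yaw 4.37 gap 0.6987630052647957 [-0.1 -0.8 -0.4]
```

View pics/w8.png

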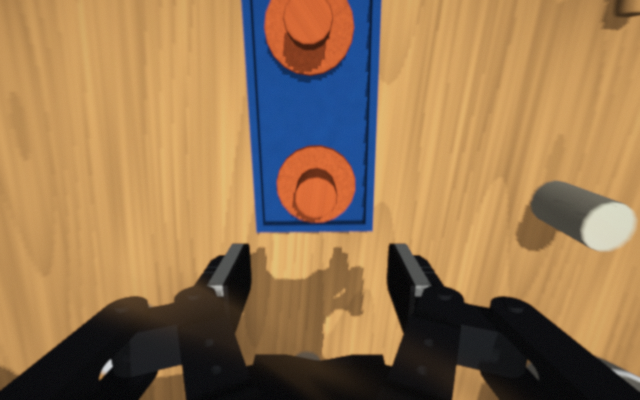

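```bash
python3 -m inch '[{"claw":-1,"linear":[0,0.04,0],"turn":0},{"claw":-1,"linear":[-0.001,0.08,0],"turn":0},{"claw":-1,"linear":[-0.001,0.125,0],"turn":0},{"claw":-1,"linear":[-0.002,0.17,0],"turn":0},{"claw":-1,"linear":[-0.003,0.215,0],"turn":0},{"claw":-1,"linear":[-0.004,0.25,0],"turn":0},{"claw":-1,"linear":[-0.004,0.27,-0.01],"turn":0},{"claw":-1,"linear":[-0.004,0.287,-0.02],"turn":0}]' 40
python3 -m inch '[{"claw":-1,"linear":[0,0,0],"turn":0},{"claw":-1,"linear":[0,0,0],"turn":0},{"claw":-1,"linear":[0,0,0],"turn":0}]'
python3 look.py w9
```

```text
clock: 7.1
eef_pos: [0.6009, 0.2285, 0.1169]
tcp_rot: [[-0.077, 0.997, 0.011], [0.997, 0.077, -0.012], [-0.013, 0.01, -1.0]]
contact_force: [0.8, -0.2, 1.0]
finger_gap: 1.004
clock: 7.4
eef_pos: [0.6015, 0.2259, 0.117]
tcp_rot: [[-0.074, 0.997, 0.011], [0.997, 0.074, -0.013], [-0.014, 0.01, -1.0]]
contact_force: [-0.4, -0.5, 0.4]
finger_gap: 1.001
7.4 [0.6015 0.2259 0.117 ] yaw 4.25 gap 1.0014544592954866 [-0.4 -0.5  0.4]
```

View pics/w9.png

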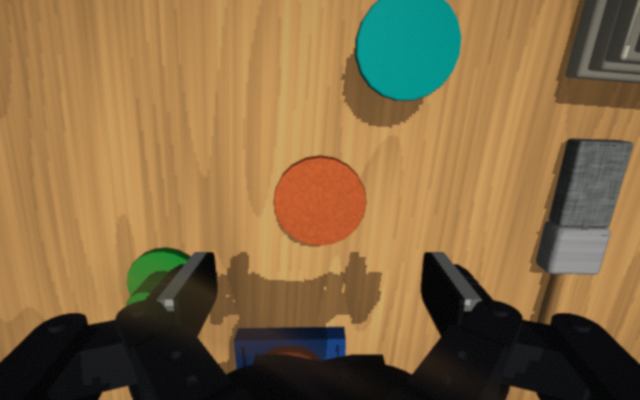

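Run:
```python
from h import *; import pickle
s,c=pickle.load(open('w9.pkl','rb')); R=np.array(s['tcp_rot'])
im=cv2.imread('pics/w9.png')[:,:,::-1].copy(); m=red(im);m[:120]=0;m[260:]=0
k,l,st,ce=cv2.connectedComponentsWithStats(m);i=1+st[1:,4].argmax();print(ce[i],st[i])
print(ray('',ce[i],.042,c)[:2].round(4), (np.array(s['eef_pos'])-R[:,2]*.019).round(4))
L=ray('',(st[i,0],ce[i][1]),.042,c);Q=ray('',(st[i,0]+st[i,2],ce[i][1]),.042,c);print(np.linalg.norm(L-Q))
```

```text
[319.48237986 200.65430969] [ 274  156   93   90 6555]
[0.6013 0.2291] [0.6013 0.2262 0.136 ]
0.0607736110822906
```

```bash
python3 -m inch '[{"claw":-1,"linear":[0,0.0015,-0.04],"turn":0.5},{"claw":-1,"linear":[0,0.0015,-0.07],"turn":0.5},{"claw":-1,"linear":[0,0.0015,-0.09],"turn":0.5},{"claw":-1,"linear":[0,0.0015,-0.1],"turn":0.5},{"claw":-1,"linear":[0,0.0015,-0.104],"turn":0.5},{"claw":-1,"linear":[0,0.0015,-0.104],"turn":0.5},{"claw":-0.2,"linear":[0,0.0015,-0.104],"turn":0.5},{"claw":0.2,"linear":[0,0.0015,-0.104],"turn":0.5}]' 40
python3 -m inch '[{"claw":0.2,"linear":[0,0,0],"turn":0},{"claw":0.2,"linear":[0,0,0],"turn":0},{"claw":0.2,"linear":[0,0,0],"turn":0}]' 40
python3 look.py w10
```

```text
clock: 8.25
eef_pos: [0.6024, 0.2278, 0.0146]
tcp_rot: [[-0.082, 0.997, 0.013], [0.997, 0.083, -0.012], [-0.013, 0.012, -1.0]]
contact_force: [-3.2, -1.0, 12.4]
finger_gap: 0.712
clock: 8.55
eef_pos: [0.6024, 0.228, 0.0148]
tcp_rot: [[-0.083, 0.996, 0.014], [0.996, 0.083, -0.012], [-0.013, 0.013, -1.0]]
contact_force: [0.1, 0.1, 0.5]
finger_gap: 0.709
8.55 [0.6024 0.228  0.0148] yaw 4.75 gap 0.709343045285887 [0.1 0.1 0.5]
```

View pics/w10.png

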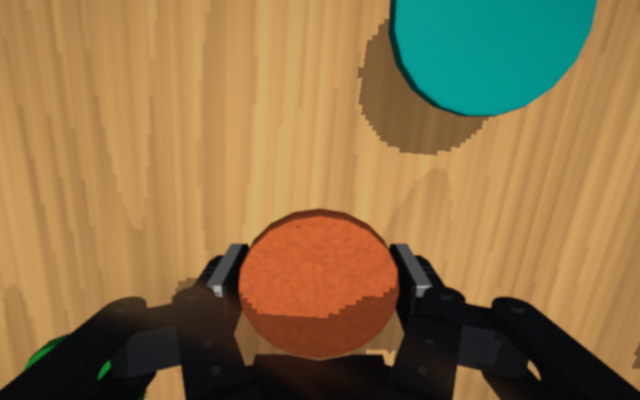

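```bash
python3 -m inch '[{"claw":0.2,"linear":[0,0,0.03],"turn":0},{"claw":0.2,"linear":[0,0,0.07],"turn":0},{"claw":0.2,"linear":[0,-0.02,0.1],"turn":0},{"claw":0.2,"linear":[-0.001,-0.06,0.1],"turn":0},{"claw":0.2,"linear":[-0.002,-0.1,0.1],"turn":0},{"claw":0.2,"linear":[-0.003,-0.14,0.1],"turn":0},{"claw":0.2,"linear":[-0.004,-0.18,0.1],"turn":0},{"claw":0.2,"linear":[-0.005,-0.21,0.1],"turn":0}]' 50
python3 -m inch '[{"claw":0.2,"linear":[0,-0.015,0],"turn":0},{"claw":0.2,"linear":[0,-0.02,0],"turn":0},{"claw":0.2,"linear":[0,-0.02,0],"turn":0},{"claw":0.2,"linear":[0,-0.02,0],"turn":0}]' 50
python3 look.py w11
python3 -c "
from h import *
cv2.imwrite('pics/scene11.png',cv2.resize(vision.capture('scene')[140:300,240:440,::-1],None,fx=3.6,fy=3.6))"
```

```text
clock: 9.4
eef_pos: [0.597, 0.0149, 0.1149]
tcp_rot: [[-0.081, 0.997, 0.014], [0.997, 0.081, -0.013], [-0.014, 0.013, -1.0]]
contact_force: [0.0, -0.7, -1.1]
finger_gap: 0.699
clock: 9.8
eef_pos: [0.5971, -0.0034, 0.1147]
tcp_rot: [[-0.082, 0.997, 0.013], [0.997, 0.083, -0.012], [-0.013, 0.012, -1.0]]
contact_force: [-0.2, 0.4, -1.1]
finger_gap: 0.705
9.8 [ 0.5971 -0.0034  0.1147] yaw 4.73 gap 0.7053111203014621 [-0.2  0.4 -1.1]
```

View pics/w11.png

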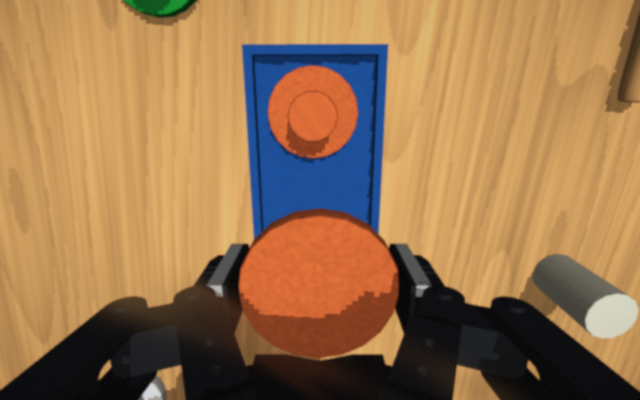

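View pics/scene11.png

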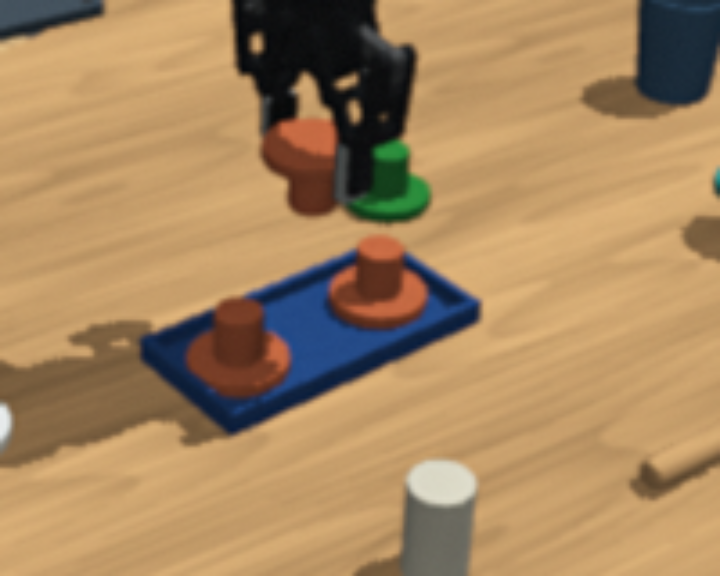

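Run:
```python
from h import *; import pickle
s,c=pickle.load(open('w11.pkl','rb'))
t=np.radians(4.7);ex=np.array([np.cos(t),np.sin(t)]);ey=np.array([-ex[1],ex[0]]);o=np.array([.5933,-.0016])
def q(n,u,z,c):
  p=ray('',u,z,c)[:2]-o; print(n,(p@ex).round(4),(p@ey).round(4))
q('held',(319,284),.142,c);q('held far edge',(319,211),.142,c);q('in disc',(313,112),.016,c);q('in plug',(312,117),.048,c);q('rim+y',(315,45),.016,c);q('L',(252,160),.016,c);q('R',(382,160),.016,c)
s,c=pickle.load(open('w8.pkl','rb'))
q('new disc',(316,184.5),.016,c);q('new plug',(316,196),.048,c);q('in disc',(310,31),.016,c);q('in plug',(308,23),.048,c);q('rim-y',(315,232),.016,c)
```

```text
held 0.0022 0.0015
held far edge 0.0021 0.0301
in disc -0.0003 0.0562
in plug -0.0008 0.0552
rim+y 0.0011 0.0978
L -0.043 0.0235
R 0.048 0.0234
new disc 0.0033 -0.0561
new plug 0.0034 -0.0556
in disc 0.0 0.0528
in plug -0.0006 0.0524
rim-y 0.0022 -0.0959
```

```bash
python3 -m inch '[{"claw":0.2,"linear":[0,0,-0.02],"turn":0},{"claw":0.2,"linear":[0,0,-0.035],"turn":0},{"claw":0.2,"linear":[0,0,-0.05],"turn":0},{"claw":0.2,"linear":[0,0,-0.05],"turn":0}]' 50
python3 look.py w12
python3 -c "
from h import *
cv2.imwrite('pics/scene12.png',cv2.resize(vision.capture('scene')[140:300,240:440,::-1],None,fx=3.6,fy=3.6))"
```

```text
clock: 10.3
eef_pos: [0.5959, -0.0018, 0.0629]
tcp_rot: [[-0.085, 0.996, 0.01], [0.996, 0.085, -0.012], [-0.013, 0.009, -1.0]]
contact_force: [0.0, 0.6, -0.9]
finger_gap: 0.709
10.3 [ 0.5959 -0.0018  0.0629] yaw 4.88 gap 0.7091157413448974 [ 0.   0.6 -0.9]
```

View pics/scene12.png

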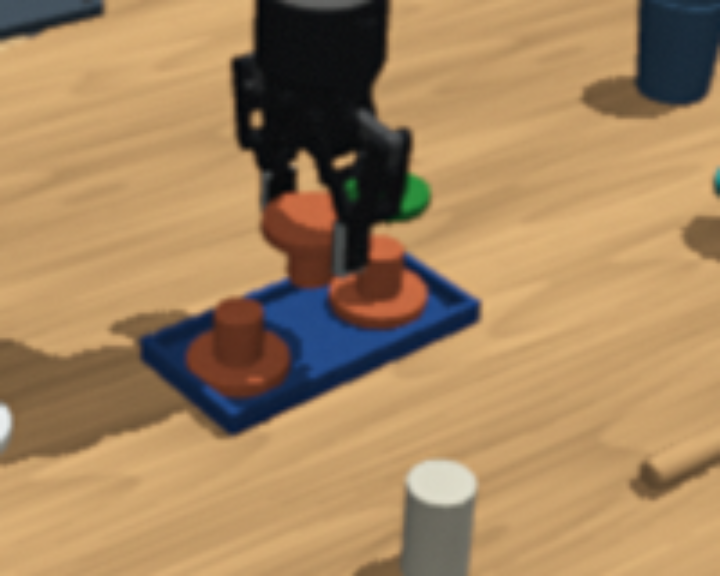

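```bash
python3 -m inch '[{"claw":0.2,"linear":[0,-0.001,-0.015],"turn":0},{"claw":0.2,"linear":[0,-0.001,-0.028],"turn":0},{"claw":0.2,"linear":[0,-0.001,-0.036],"turn":0},{"claw":0.2,"linear":[0,-0.001,-0.036],"turn":0}]' 50
python3 look.py w13
```

```text
clock: 10.8
eef_pos: [0.5964, -0.0033, 0.0279]
tcp_rot: [[-0.084, 0.996, 0.011], [0.996, 0.084, -0.012], [-0.013, 0.01, -1.0]]
contact_force: [0.1, -0.0, -1.7]
finger_gap: 0.704
10.8 [ 0.5964 -0.0033  0.0279] yaw 4.84 gap 0.7042614610096729 [ 0.1 -0.  -1.7]
```

View pics/w13.png

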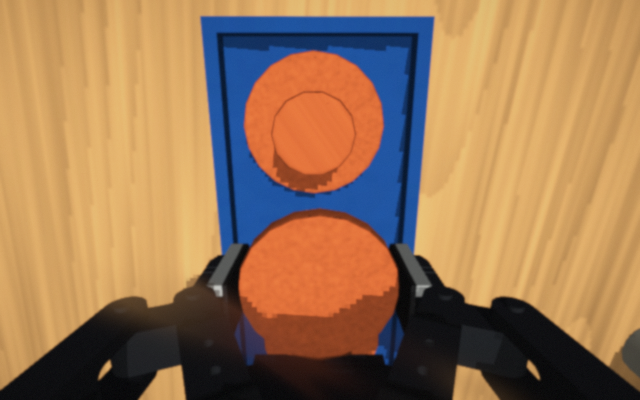

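```bash
python3 -m inch '[{"claw":0.2,"linear":[0,0,-0.004],"turn":0},{"claw":0.2,"linear":[0,0,-0.007],"turn":0},{"claw":0.2,"linear":[0,0,-0.007],"turn":0},{"claw":0.2,"linear":[0,0,-0.007],"turn":0}]' 50
python3 -c "
from h import *
cv2.imwrite('pics/scene14.png',cv2.resize(vision.capture('scene')[140:300,240:440,::-1],None,fx=3.6,fy=3.6))"
```

```text
clock: 11.25
eef_pos: [0.5969, -0.0035, 0.0216]
tcp_rot: [[-0.084, 0.996, 0.012], [0.996, 0.084, -0.012], [-0.013, 0.011, -1.0]]
contact_force: [0.7, -0.4, -1.3]
finger_gap: 0.704
```

View pics/scene14.png

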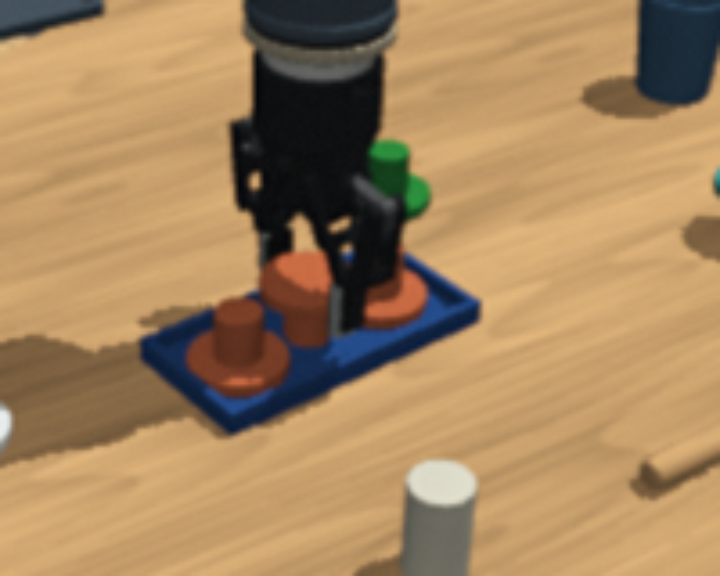

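```bash
python3 -m inch '[{"claw":0.2,"linear":[0,0,-0.001],"turn":0},{"claw":0.2,"linear":[0,0,-0.0015],"turn":0},{"claw":0.2,"linear":[0,0,-0.0015],"turn":0}]' 50
```

```text
clock: 11.6
eef_pos: [0.5971, -0.0035, 0.0208]
tcp_rot: [[-0.084, 0.996, 0.013], [0.996, 0.084, -0.012], [-0.013, 0.012, -1.0]]
contact_force: [-1.1, -0.3, 5.9]
finger_gap: 0.704
```

```bash
python3 -m inch '[{"claw":-0.5,"linear":[0,0,0],"turn":0},{"claw":-0.65,"linear":[0,0,0],"turn":0},{"claw":-0.8,"linear":[0,0,0],"turn":0},{"claw":-0.9,"linear":[0,0,0],"turn":0},{"claw":-0.9,"linear":[0,0,0],"turn":0}]' 20
python3 look.py w15
```

```text
clock: 12.1
eef_pos: [0.5971, -0.0035, 0.0207]
tcp_rot: [[-0.084, 0.996, 0.013], [0.996, 0.084, -0.012], [-0.013, 0.012, -1.0]]
contact_force: [0.2, 0.1, 0.6]
finger_gap: 0.953
12.1 [ 0.5971 -0.0035  0.0207] yaw 4.83 gap 0.9534835001979785 [0.2 0.1 0.6]
```

View pics/w15.png

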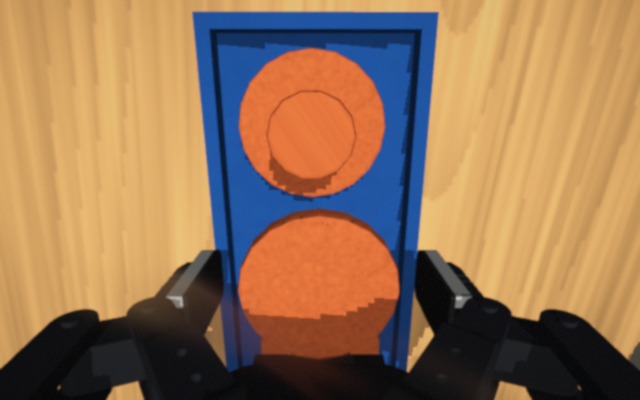

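Both jaws are clear of the disc (edges at columns 240 and 398; jaws at 215 and 420). Going straight up.

```bash
python3 -m inch '[{"claw":-0.9,"linear":[0,0,0.02],"turn":0},{"claw":-0.9,"linear":[0,0,0.05],"turn":0},{"claw":-0.9,"linear":[0,0,0.09],"turn":0},{"claw":-0.9,"linear":[0,0,0.13],"turn":0},{"claw":-0.9,"linear":[0,-0.03,0.15],"turn":0},{"claw":-0.9,"linear":[0,-0.06,0.15],"turn":0},{"claw":-0.9,"linear":[0,-0.06,0.15],"turn":0},{"claw":-0.9,"linear":[0,-0.06,0.15],"turn":0}]'
python3 -m inch '[{"claw":-0.9,"linear":[0,0,0],"turn":0},{"claw":-0.9,"linear":[0,0,0],"turn":0},{"claw":-0.9,"linear":[0,0,0],"turn":0}]'
python3 look.py w16
python3 -c "
from h import *
cv2.imwrite('pics/scene16.png',cv2.resize(vision.capture('scene')[140:300,240:440,::-1],None,fx=3.6,fy=3.6))"
```

```text
clock: 12.95
eef_pos: [0.5969, -0.0641, 0.1707]
tcp_rot: [[-0.082, 0.997, 0.013], [0.997, 0.082, -0.012], [-0.013, 0.012, -1.0]]
contact_force: [0.5, 0.7, -0.2]
finger_gap: 0.952
clock: 13.25
eef_pos: [0.5968, -0.0632, 0.1704]
tcp_rot: [[-0.084, 0.996, 0.012], [0.996, 0.084, -0.011], [-0.012, 0.011, -1.0]]
contact_force: [0.4, -0.5, 1.0]
finger_gap: 0.953
13.25 [ 0.5968 -0.0632  0.1704] yaw 4.8 gap 0.9525943397040447 [ 0.4 -0.5  1. ]
```

View pics/w16.png

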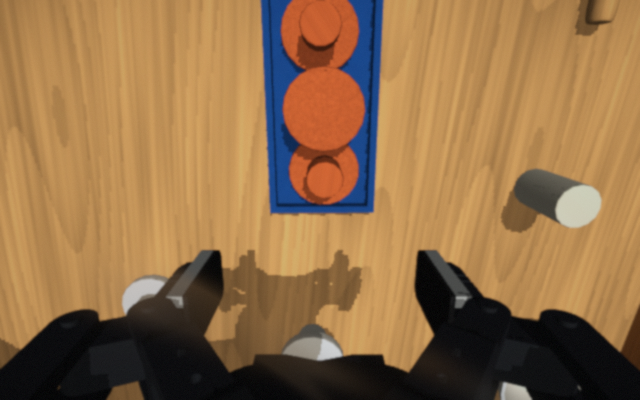

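View pics/scene16.png

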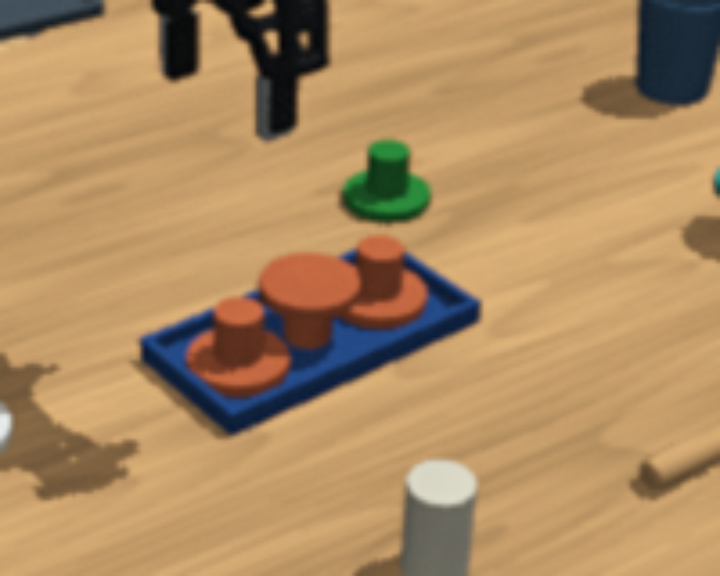

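Run:
```python
from h import *; import pickle
s,c=pickle.load(open('w16.pkl','rb'))
t=np.radians(4.7);ex=np.array([np.cos(t),np.sin(t)]);ey=np.array([-ex[1],ex[0]]);o=np.array([.5933,-.0016])
for n,u,z in(('in plug',(321,22),.048),('mid',(324,109),.048),('up plug',(325,180),.048),('rim-y',(322,213),.016)):
  p=ray('',u,z,c)[:2]-o; print(n,(p@ex).round(4),(p@ey).round(4))
print(np.round(s['qd'],2)); ctrl.close_job()
```

```text
in plug -0.0001 0.0558
mid 0.0024 -0.0025
up plug 0.0035 -0.0565
rim-y 0.002 -0.0954
[ 0.22 -0.07  0.09 -0.06 -0.15 -0.02  0.09]
the job is handed in; nothing more can be done
```

The tray is packed and the job was handed in at about 13 s of the 54 s allowed. The loose plug-up red lid is at the -y end, and the plug-down red lid stands on its plug between the two.

**Final positions:** the last wrist picture gives these tray-frame positions.

| Lid | Across the row, x (mm) | Along the row, y (mm) |
|---|---|---|
| Lid already in tray | 0 | +56 |
| Plug-down lid | +2 | -2 |
| Plug-up lid just placed | +3 | -57 |

- **Spacing:** the middle lid is about 58 mm and 54 mm from its neighbours, against the 46 mm needed. The rest of the row is inside the limits too.
- **Upright and untouched:** the scene view shows all three lids upright and level. The gripper is about 12 cm above them, and the last force reading showed no contact beyond noise. The green, turquoise and white lids were not touched.
- **Forces:** the highest wrist force I read was about 12 N, briefly, as the jaws closed on the plug-down lid.

**What disagreed:** the top and wrist cameras differed by 4 to 6 mm in y on the two loose lids. I grasped between the two readings and placed by the wrist view, which matched the top view in y at the tray. In x, the wrist view puts the tray centre about 2 mm off my tray frame, so the lids' true x offsets are likely smaller than listed. I did not measure tilt or seating height directly; both come from the pictures and from the contact force when the plug-down lid touched the floor.

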